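Put the printing blocks back in their rest trays

TASK

Printing is over at the folk-art stall: put each of the four wooden printing blocks (large round, small round, square, long) into the rest tray whose recess has its own shape and size, handle up and lying flat on the felt inside the rim. Leave the paint jar and the brush pot standing where they are.

Things in the scene. Friction and masses are not known exactly. Their poses are not given: they have to be found in the camera images.
- block_large_round: Large round printing block: brown wood disc 76 mm in diameter, 24 mm high. Its upright wooden handle is a rib on the middle of the top, 36 mm along the block's x, 20 mm thick along its y, from 24 to 64 mm above the underside: pinch it across its 20 mm thickness. Origin: centre of the underside; z up. Loose, about 100 g.
- block_small_round: Small round printing block: brown wood disc 48 mm in diameter, 24 mm high. Its upright wooden handle is a rib on the middle of the top, 36 mm along the block's x, 20 mm thick along its y, from 24 to 64 mm above the underside: pinch it across its 20 mm thickness. Origin: centre of the underside; z up. Loose, about 50 g.
- block_square: Square printing block: brown wood, 60 x 60 mm, 24 mm high, sides along its x and y. Its upright wooden handle is a rib on the middle of the top, 36 mm along the block's x, 20 mm thick along its y, from 24 to 64 mm above the underside: pinch it across its 20 mm thickness. Origin: centre of the underside; z up. Loose, about 80 g.
- block_long: Long border printing block: brown wood, 96 mm along its x, 36 mm along its y, 24 mm high. Its upright wooden handle is a rib on the middle of the top, 36 mm along the block's x, 20 mm thick along its y, from 24 to 64 mm above the underside: pinch it across its 20 mm thickness. Origin: centre of the underside; z up. Loose, about 80 g.
- tray_large_round: Large round rest tray: pale plywood with a grey felt floor, recess 92 mm in diameter, 104 mm over the rim. Fixed to the table. Felt floor 4 mm above the table, rim 6 mm wide whose top is 10 mm above the table (the recess is 6 mm deep and 8 mm wider than its block on every side). Origin: centre of the tray on the table; z up.
- tray_small_round: Small round rest tray: pale plywood with a grey felt floor, recess 64 mm in diameter, 76 mm over the rim. Fixed to the table. Felt floor 4 mm above the table, rim 6 mm wide whose top is 10 mm above the table (the recess is 6 mm deep and 8 mm wider than its block on every side). Origin: centre of the tray on the table; z up.
- tray_square: Square rest tray: pale plywood with a grey felt floor, recess 76 x 76 mm, 88 x 88 mm over the rim, sides along its x and y. Fixed to the table. Felt floor 4 mm above the table, rim 6 mm wide whose top is 10 mm above the table (the recess is 6 mm deep and 8 mm wider than its block on every side). Origin: centre of the tray on the table; z up.
- tray_long: Long rest tray: pale plywood with a grey felt floor, recess 112 mm along its x and 52 mm along its y, 124 x 64 mm over the rim. Fixed to the table. Felt floor 4 mm above the table, rim 6 mm wide whose top is 10 mm above the table (the recess is 6 mm deep and 8 mm wider than its block on every side). Origin: centre of the tray on the table; z up.
- paint_jar: Bystander: small closed glass paint jar with a white cap, 38 mm in diameter, 55 mm high, standing loose amid the blocks and trays. Origin: centre of the underside.
- brush_pot: Bystander: white ceramic pot, 72 mm in diameter and 85 mm high, with brushes standing in it up to 200 mm above the table, loose, at the left edge of the work. Origin: centre of the underside.
There are look-alikes about, which are no part of the job. What is shaped like the block_small_round but black or pink is not meant.

How it is judged:
By the outcome, as a careful person would: the job done as asked, in the order asked, and still so for the second after the job is handed in, with the robot touching nothing.
It also fails if it takes over 112 s, if anything falls off the work surface, if the arm or the gripper's body presses on something with over 40 N, if the wrist force passes 120 N, or if a joint passes its speed limit or range.

ROBOT

A 6-joint arm with a two-finger parallel gripper is mounted at the origin on the work surface. World frame = base frame: x ahead of the robot, y to its left, z up, the work surface at z = 0. Lengths are in m, angles in degrees, forces in N, time in s.
With the tool pointing down it reaches from about 0.375 to 0.975 m from the base axis. Payload 3.8 kg.
Tool frame: the origin (TCP) lies midway between the tips of the shut fingers; the grasp point (between the pads) lies 19 mm behind it (pinch_z is the z of the grasp point in the tool frame, in m); z points along the fingers, y is the line along which they close (so a half turn about z gives the same grasp; the last joint's range is limited). The gripper opens to 85 mm and grips with 20 to 120 N. Pads are 22 mm wide; open, the fingers measure 114 mm over their backs; the gripper's body (76 mm by 85 mm) begins 54 mm behind the grasp point. The pads swing forward as they close: fully open they stand 13 mm farther back than shut.
Start: joints at [-73.046, 15.12, 91.902, -0, 72.978, -2.114], TCP at [0.221, -0.638, 0.231] pointing down, gripper open.
Joint ranges: [-150.88, 150.88], [-54.13, 125.18], [17.81, 147.31], [-75.09, 255.09], [0, 152.58], [-146.25, 146.25]. Speed limits (degrees/s): [147.25, 147.25, 180, 180, 180, 180].

INTERFACE

Orientations are given as [roll, pitch, yaw] about the fixed x, y, z axes, in that order (R = Rz(yaw) Ry(pitch) Rx(roll)).
In Python, from station import * gives the robot as it stands. The module is installed in compiled form; this text tells all that it offers.
- The arm moves only by the tool shift_gripper, called after "Call:" in YAML: its name, and indented under it one key for each argument. Schema: {"type":"object","properties":{"deltas":{"type":"object","properties":{"dx":{"type":"array","items":{"type":"number"},"minItems":1,"maxItems":8},"dy":{"type":"array","items":{"type":"number"},"minItems":1,"maxItems":8},"dz":{"type":"array","items":{"type":"number"},"minItems":1,"maxItems":8},"spin":{"type":"array","items":{"type":"number"},"minItems":1,"maxItems":8},"aperture":{"type":"array","items":{"type":"number"},"minItems":1,"maxItems":8}},"additionalProperties":false,"required":["dx","dy","dz","spin","aperture"]},"only":{"type":"string"},"quiet":{"type":"boolean"},"lines":{"type":"string"}},"required":["deltas"],"additionalProperties":false}. deltas is an object with one list for each field, all of the same length, 1 to 8, a row being the entries at one place: dx, dy, dz (the shift in parts of the range, where 1.0 means 100 cm), spin (a turn about the tool's z in a scale on which 1.0 is 2 rad), aperture (the opening from 0.0 (shut) to 1.0 (fully open)); each row is the pose to reach, as a shift and turn from the pose commanded when the call began, along the tool's axes at that moment; what a row does not reach only later rows make up. A row lasts 1/8 s, in which the tool goes at most 0.0625 m and 10.7 degrees, less where a joint would pass 70% of its speed; a pose out of reach is approached as far as the arm can. The fingers move at their own pace and stop on an object; the grip force is fixed at half the most. Time passes only in rows, so rows that do not move let the fingers close. The tool returns the time, the measured TCP pose, the force, the opening and the grip force at its end. only (a regular expression) keeps the lines of the reply that match it, lines (a string "A,B") keeps lines A to B, and quiet returns only ok. Shift and turn numbers lie between -1 and 1, and a call with a number outside is refused. Input that does not fit is refused with a message, and nothing moves.
- sense(): the state, without advancing time (a new reading comes with each control period).
- capture(name): name is "side" or "top"; returns a dict with "image" (400x640x3 uint8, red, green, blue), "range_z" (400x640 float32, m along the optical axis (not along the pixel's ray), 0 where there is no reading), "mtx" (3x3 intrinsics, pixels), "extrinsics" (4x4, takes a point from camera to world coordinates). Camera axes: x right, y down, z forward; pixel columns grow to the right and rows downward; lengths in m; the calibration is good to about 2 mm. A picture is of the moment at which its call begins.
- finish_job(): hands the job in; it is judged then, once.
The state is a dict: "time_s": time; "joints": joint angles; "dq": joint speeds; "tau": joint torques, N m; "tcp_pos": TCP position; "ee_rot": TCP orientation; "wrist_force": force on the tool from outside, world axes, zero at the start; "wrist_torque": the same for the moment, N m; "grip_width": opening from 0.0 (shut) to 1.0 (fully open); "grasp_force": force on a finger pad.
Only numpy, scipy, OpenCV 4.12 (cv2) and the standard library are available. Lean on these libraries where they do the work, as an engineer would, in place of code of your own. Each camera call takes 0.05 s, during which the arm holds its last target. There are 200 camera calls.

## Working session

There is one attempt and no reset: what is moved stays moved. The work goes in short steps, Python scripts to look and compute and a tool call to move; the robot and the scene stay as the last step left them, time stands still between calls to the robot, and variables do not carry over. Pictures are saved under pics/ and viewed, at most 14 in all, crops included, and the job is handed in when it is done.

```bash
mkdir -p pics
```

Create h.py:
```python
from station import *
import numpy as np, cv2
def snap(n,f):
    c=capture(n); cv2.imwrite(f'pics/{f}.png',c['image'][:,:,::-1]); np.savez(f'{f}.npz',**c); return c
def world(c,u,v,z=None):
    """pixel -> world by depth (median 3x3) or by plane z"""
    K=c['mtx'];T=c['extrinsics'];d=np.linalg.inv(K)@[u,v,1.]
    if z is None:
        p=c['range_z'][int(v)-1:int(v)+2,int(u)-1:int(u)+2]; s=np.median(p[p>0]) if (p>0).any() else np.nan
    else:
        r=T[:3,:3]@d; s=(z-T[2,3])/r[2]
    return T[:3,:3]@(d*s)+T[:3,3]
```

Run:
```python
from h import *
for n in('top','side'):
    c=snap(n,n+'0'); print(n,c['mtx'].round(1).tolist(),c['extrinsics'].round(3).tolist())
print(sense())
```

```text
top [[469.4, 0.0, 318.7], [0.0, 469.4, 200.4], [0.0, 0.0, 1.0]] [[0.013, -0.992, 0.128, 0.347], [-1.0, -0.012, 0.009, 0.098], [-0.008, -0.128, -0.992, 1.618], [0.0, 0.0, 0.0, 1.0]]
side [[418.2, 0.0, 312.5], [0.0, 418.2, 202.3], [0.0, 0.0, 1.0]] [[0.971, -0.174, 0.165, 0.363], [-0.239, -0.656, 0.716, -0.803], [-0.016, -0.734, -0.679, 0.876], [0.0, 0.0, 0.0, 1.0]]
{'time_s': 0.1, 'joints': array([-7.30470207e+01,  1.51643152e+01,  9.19751680e+01,  1.32067087e-04,
        7.29770650e+01, -2.11366125e+00]), 'dq': array([-0.02063878, -0.16430367, -0.16191838,  0.08743026, -0.05816087,
        0.03364643]), 'tau': array([ 8.33179838e-04, -5.16708255e+01, -3.68588769e+01,  1.10114927e-04,
        6.33924210e-03, -3.09178517e-05]), 'tcp_pos': array([ 0.22030982, -0.6373243 ,  0.23007633]), 'ee_rot': array([-1.79883536e+02, -4.42464016e-03,  1.90665973e+01]), 'wrist_force': array([-0.06611202, -0.29866754, -0.0149499 ]), 'wrist_torque': array([ 0.0975185 ,  0.04595844, -0.00745116]), 'grasp_force': 0.0, 'grip_width': 1.0002835738763731}
```

View pics/top0.png

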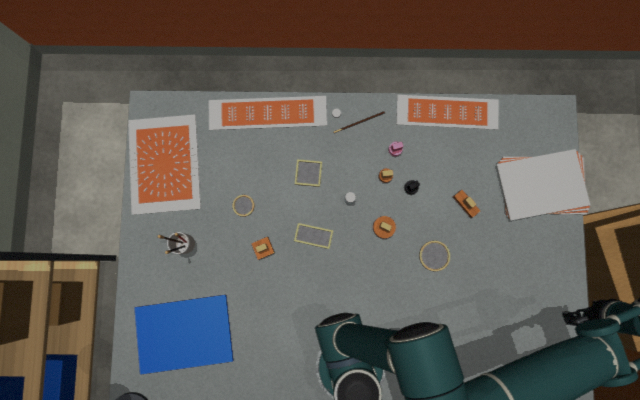

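View pics/side0.png

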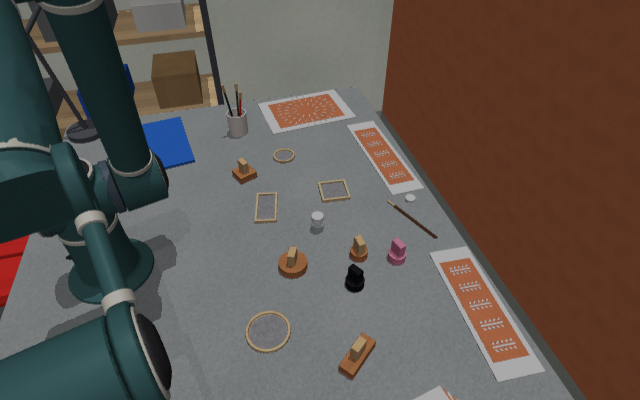

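The top view shows the brown blocks at large round (385,227), small round (386,175), square (263,248) and long (466,204). The trays are large round (435,256), small round (243,205), square (308,173) and long (314,236). The jar is at (350,198) and the pot at (178,243).

Three things could be block_small_round: brown (386,175), pink (396,148) and black (412,187). The brown one fits, since black and pink are ruled out. The enlarged crop will confirm it.

Create meas.py:
```python
from h import *
C={'top':{'large':(385,227),'small':(386,175),'square':(263,248),'long':(466,204)},
   'side':{'large':(293,262),'small':(359,249),'square':(244,171),'long':(357,355)}}
def measure(c,cen,r=30):
    img=c['image'].astype(int);h,w=img.shape[:2]
    K=c['mtx'];T=c['extrinsics'];v,u=np.mgrid[:h,:w]
    P=np.stack([(u-K[0,2])/K[0,0],(v-K[1,2])/K[1,1],np.ones_like(u)],-1)*c['range_z'][...,None]
    W=P@T[:3,:3].T+T[:3,3]
    m=(abs(u-cen[0])<r)&(abs(v-cen[1])<r)&(c['range_z']>0)
    brown=m&(img[...,0]-img[...,2]>45)
    return W,m,brown
if __name__=='__main__':
    for n in('top','side'):
        c=dict(np.load(n+'0.npz'))
        for k,cen in C[n].items():
            W,m,b=measure(c,cen,24)
            tz=np.median(W[m&~b][:,2]); 
            for nm,lo,hi in(('handle',.055,.08),('body',.016,.030)):
                q=W[b&(W[...,2]>lo)&(W[...,2]<hi)]
                if len(q)<5: print(n,k,nm,len(q));continue
                rc=cv2.minAreaRect((q[:,:2]*1000).astype(np.float32))
                print(n,k,nm,len(q),'cen',q.mean(0).round(4),'z',np.median(q[:,2]).round(4),'rect',np.round(rc[0],1),np.round(rc[1],1),round(rc[2],1),'table',round(tz,4))
```

```bash
python3 meas.py
```

Run:
```python
import cv2
a=cv2.imread('pics/top0.png'); b=cv2.imread('pics/side0.png')
cv2.imwrite('pics/topc.png',cv2.resize(a[130:280,225:485],None,fx=3.07,fy=3.07,interpolation=cv2.INTER_CUBIC))
cv2.imwrite('pics/sidec.png',cv2.resize(b[140:390,215:415],None,fx=2.4,fy=2.4,interpolation=cv2.INTER_CUBIC))
```

```text
top large handle 62 cen [ 0.466  -0.1095  0.0614] z 0.0611 rect [ 466.1 -110.1] [35.  18.7] 66.5 table -0.0006
top large body 288 cen [ 0.4658 -0.1089  0.0229] z 0.0229 rect [ 465.7 -110.1] [74.1 73.4] 34.7 table -0.0006
top small handle 61 cen [ 0.6455 -0.1157  0.0631] z 0.0632 rect [ 645.6 -115.2] [18.3 34. ] 0.4 table -0.0005
top small body 69 cen [ 0.6437 -0.1149  0.0235] z 0.0229 rect [ 675.8 -119.8] [ 45.6 107. ] 82.8 table -0.0005
top square handle 63 cen [0.3892 0.3024 0.064 ] z 0.0638 rect [389.1 302.9] [19.3 34.7] 25.1 table -0.0006
top square body 219 cen [0.3891 0.3006 0.0236] z 0.0238 rect [389.4 302.3] [59.7 59.6] 24.2 table -0.0006
top long handle 59 cen [ 0.5503 -0.3919  0.0625] z 0.0625 rect [ 551. -392.] [35.8 18.4] 42.6 table -0.0009
top long body 208 cen [ 0.5494 -0.3901  0.0228] z 0.0226 rect [ 550.8 -392.3] [95.6 36.9] 39.2 table -0.0009
side large handle 79 cen [ 0.4642 -0.1123  0.0635] z 0.0635 rect [ 464.6 -110.6] [37.1 18.2] 65.9 table 0.0002
side large body 407 cen [ 0.4638 -0.1188  0.0237] z 0.0238 rect [ 463.9 -113.4] [72.5 74. ] 82.5 table 0.0002
side small handle 72 cen [ 0.6433 -0.1179  0.0636] z 0.0634 rect [ 644.2 -117.7] [18.4 34.6] 6.7 table 0.0002
side small body 119 cen [ 0.6392 -0.1259  0.0236] z 0.0241 rect [ 641.3 -123.5] [36.6 45.7] 69.1 table 0.0002
side square handle 36 cen [0.3881 0.2993 0.0648] z 0.0648 rect [386.9 300.5] [17.8 36. ] 14.5 table 0.0007
side square body 165 cen [0.3882 0.292  0.0235] z 0.0239 rect [388.6 301.3] [60.6 63.7] 21.2 table 0.0007
side long handle 144 cen [ 0.549  -0.3942  0.0635] z 0.0636 rect [ 549.2 -393.7] [34.8 19.2] 39.8 table 0.0001
side long body 468 cen [ 0.5444 -0.4019  0.0235] z 0.0236 rect [ 549.  -393.3] [97.3 36.4] 40.1 table 0.0001
```

View pics/topc.png

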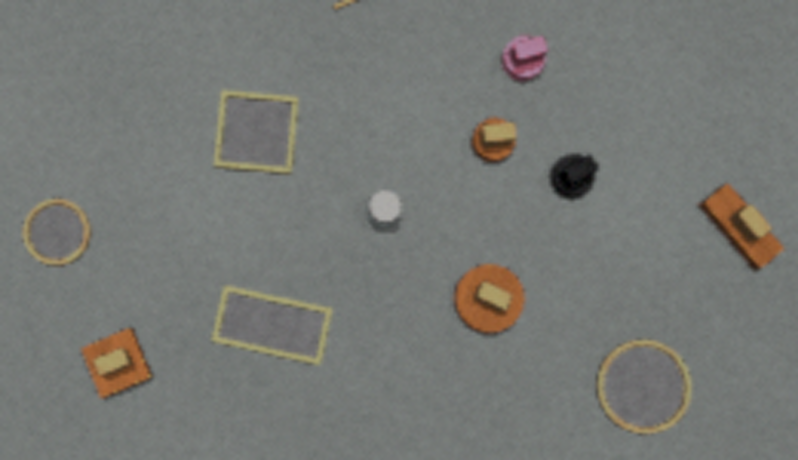

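View pics/sidec.png

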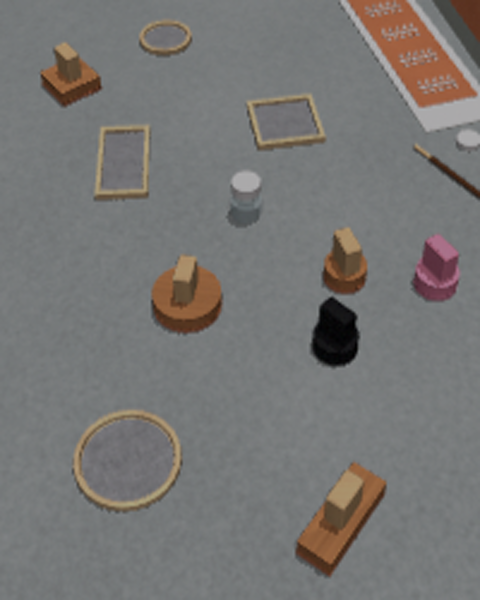

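The enlarged crops confirm that the brown disc with the brown handle at crop (494,138), which is top (386,175), is block_small_round. Pink is at crop (525,57) and black at crop (574,175). Next I measure the trays.

Create trays.py:
```python
from meas import *
TR={'top':{'large':(435,256),'small':(243,205),'square':(308,173),'long':(314,236)},
   'side':{'large':(268,331),'small':(284,155),'square':(334,190),'long':(266,207)}}
for n in('top','side'):
    c=dict(np.load(n+'0.npz'))
    for k,cen in TR[n].items():
        W,m,b=measure(c,cen,28 if n=='side' else 22)
        i=c['image'].astype(int); y=m&(i[...,0]-i[...,2]>25)&(W[...,2]<.03)
        v,u=np.nonzero(y); q=np.array([world(c,a,d,.010) for a,d in zip(u,v)])[:,:2]*1000
        q=q.astype(np.float32)
        rc=cv2.minAreaRect(q) if k in('square','long') else cv2.fitEllipse(q)
        f=W[int(cen[1])-3:int(cen[1])+4,int(cen[0])-3:int(cen[0])+4,2]
        print(n,k,len(q),'rimz',np.median(W[y][:,2]).round(4),'felt',np.median(f).round(4),np.round(rc[0],1),np.round(rc[1],1),round(rc[2],1))
    for nm,p in(('jar',(350,198) if n=='top' else (317,216)),('pot',(178,241) if n=='top' else (237,118))): print(nm,world(c,*p).round(3))
```

```bash
python3 trays.py
```

```text
top large 209 rimz 0.0077 felt 0.0026 [ 371.3 -282.2] [96.9 97. ] 146.4
top small 142 rimz 0.0084 felt 0.0039 [535.8 374.6] [68.4 70.2] 155.7
top square 179 rimz 0.0089 felt 0.0046 [653. 152.] [88.2 88.4] 85.6
top long 199 rimz 0.0093 felt 0.0041 [434.1 130.7] [125.   64.1] 78.3
jar [0.559 0.008 0.054]
pot [0.408 0.583 0.043]
side large 453 rimz 0.0086 felt 0.0039 [ 370.1 -284.7] [96.2 98.3] 179.5
side small 124 rimz 0.008 felt 0.0043 [533.4 372. ] [69.3 73.7] 173.1
side square 220 rimz 0.0092 felt 0.0037 [651.  149.4] [96.5 89.1] 85.0
side long 259 rimz 0.0097 felt 0.0045 [427.3 170. ] [ 95.8 223.1] 6.9
jar [0.561 0.004 0.055]
pot [0.4   0.538 0.082]
```

Create d.py:
```python
import sys
from station import *
import numpy as np
from scipy.spatial.transform import Rotation as Ro
s=sense(); x,y,z,yaw=map(float,sys.argv[1:5])
R=Ro.from_euler('xyz',s['ee_rot'],degrees=True).as_matrix()
t=-(yaw-s['ee_rot'][2]); t=(t+180)%360-180
print('d',(R.T@(np.array([x,y,z])-s['tcp_pos'])).round(4),'turn',round(t,1),'t',round(s['time_s'],2),'rot',s['ee_rot'].round(2),'J',s['joints'].round(1))
```

```bash
python3 d.py .550 -.3927 .13 40
```

```text
d [ 0.3915 -0.1233  0.1004] turn -20.9 t 0.1 rot [-179.88   -0.     19.07] J [-73.   15.2  92.    0.   73.   -2.1]
```

Units first: turns go in shares of 2 rad. So -20.9 degrees / 114.5916 = -0.1824.

Call:
shift_gripper:
  deltas: {"dx":[0.05,0.1,0.15,0.2,0.25,0.3,0.35,0.3915],"dy":[-0.016,-0.032,-0.047,-0.063,-0.079,-0.095,-0.11,-0.1233],"dz":[0.01,0.02,0.03,0.04,0.06,0.07,0.09,0.1],"spin":[-0.0349,-0.0698,-0.1047,-0.1396,-0.1824,-0.1824,-0.1824,-0.1824],"aperture":[0.6,0.6,0.6,0.6,0.6,0.6,0.6,0.6]}

```text
time_s: 1.1
tcp_pos: [0.5509, -0.3914, 0.1293]
ee_rot: [-179.9, 0.0, 40.0]
wrist_force: [-0.0, -0.6, 0.3]
grip_width: 0.595
grasp_force: 0.0
```

Call:
shift_gripper:
  deltas: {"dx":[0,0],"dy":[0,0],"dz":[0,0],"spin":[0,0],"aperture":[0.6,0.6]}

```text
time_s: 1.35
tcp_pos: [0.5498, -0.3934, 0.1308]
ee_rot: [-180.0, 0.0, 40.0]
wrist_force: [0.5, -0.2, 0.4]
grip_width: 0.603
grasp_force: 0.0
```

```bash
python3 d.py .550 -.3927 .030 40
```

```text
d [ 0.0007 -0.0004  0.1008] turn 0.0 t 1.35 rot [-1.7995e+02  4.0000e-02  4.0010e+01] J [-37.7  19.5  97.2  -0.   63.3  12.3]
```

Call:
shift_gripper:
  deltas: {"dx":[0.001,0.001,0.001,0.001,0.001,0.001,0.001,0.001],"dy":[0,0,0,0,0,0,0,0],"dz":[0.05,0.08,0.1,0.1,0.1,0.1,0.1,0.1],"spin":[0,0,0,0,0,0,0,0],"aperture":[0.6,0.6,0.6,0.6,0,0,0,0]}

```text
time_s: 2.35
tcp_pos: [0.5522, -0.3939, 0.0333]
ee_rot: [179.8, -0.0, 40.0]
wrist_force: [-2.0, -0.7, 6.1]
grip_width: 0.223
grasp_force: 63.0
```

Call:
shift_gripper:
  deltas: {"dx":[0,0,0,0,0],"dy":[0,0,0,0,0],"dz":[0,0,-0.05,-0.1,-0.1],"spin":[0,0,0,0,0],"aperture":[0,0,0,0,0]}

```text
time_s: 2.98
tcp_pos: [0.5544, -0.3952, 0.1377]
ee_rot: [179.4, -0.1, 40.0]
wrist_force: [0.4, -1.2, -0.5]
grip_width: 0.226
grasp_force: 62.3
```

```bash
python3 d.py .4335 .1298 .13 78.3
```

```text
d [ 0.2447 -0.48    0.0032] turn -38.3 t 2.98 rot [ 1.7939e+02 -1.4000e-01  3.9990e+01] J [-37.6  19.2  96.8   0.   63.3  12.4]
```

Call:
shift_gripper:
  deltas: {"dx":[0,0],"dy":[0,0],"dz":[0,0],"spin":[0,0],"aperture":[0,0]}

```text
time_s: 3.22
tcp_pos: [0.5497, -0.3918, 0.1289]
ee_rot: [-179.8, 0.0, 40.0]
wrist_force: [0.6, -0.0, -1.0]
grip_width: 0.225
grasp_force: 62.3
```

```bash
python3 d.py .4335 .1298 .13 78.3
```

Run:
```python
from h import *
c=snap('side','s1'); cv2.imwrite('pics/s1c.png',cv2.resize(c['image'][200:400,230:480,::-1],None,fx=2.4,fy=2.4))
```

```text
d [ 0.246  -0.4744  0.0006] turn -38.3 t 3.23 rot [-1.7978e+02  5.0000e-02  3.9980e+01] J [-37.6  19.6  97.3   0.   63.3  12.4]
```

View pics/s1c.png

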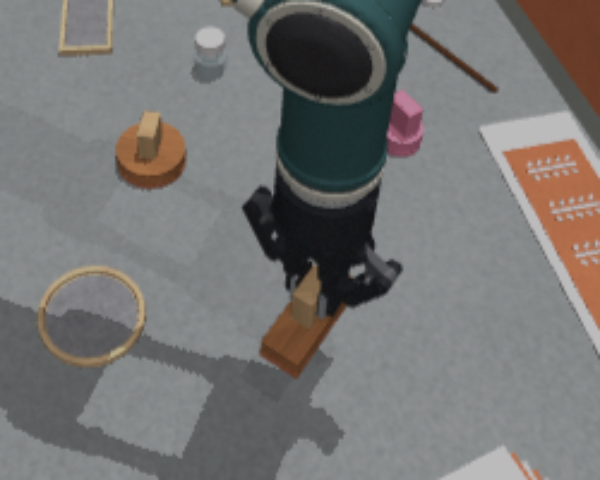

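The long block is held level (crop about (305,325)). I carry it to its tray.

To row units: -38.3 degrees / 114.5916 = -0.3342.

Call:
shift_gripper:
  deltas: {"dx":[0.02,0.05,0.075,0.1,0.125,0.15,0.175,0.2],"dy":[-0.04,-0.09,-0.14,-0.19,-0.24,-0.29,-0.34,-0.385],"dz":[0,0,0,0,0,0,0,0],"spin":[-0.0349,-0.0785,-0.1222,-0.1658,-0.2094,-0.2531,-0.2967,-0.3342],"aperture":[0,0,0,0,0,0,0,0]}

```text
time_s: 4.28
tcp_pos: [0.4553, 0.0323, 0.1301]
ee_rot: [-179.9, 0.0, 78.4]
wrist_force: [0.8, -0.2, 0.0]
grip_width: 0.221
grasp_force: 62.3
```

Call:
shift_gripper:
  deltas: {"dx":[0,0],"dy":[0,0],"dz":[0,0],"spin":[0,0],"aperture":[0,0]}

```text
time_s: 4.53
tcp_pos: [0.4566, 0.0305, 0.1306]
ee_rot: [-179.9, 0.0, 78.3]
wrist_force: [-0.5, -1.4, -0.6]
grip_width: 0.219
grasp_force: 62.2
```

```bash
python3 d.py .4335 .1298 .13 78.3
```

```text
d [ 0.0926 -0.0428  0.0005] turn 0.0 t 4.53 rot [-1.7994e+02  5.0000e-02  7.8300e+01] J [  0.7  -3.6 123.6  -0.   60.   12.4]
```

Run:
```python
from meas import *
c=dict(np.load('side0.npz'))
W,m,b=measure(c,(266,207),30)
i=c['image'].astype(int); y=((m)&(i[...,0]-i[...,2]>25)&(W[...,2]<.02)&(W[...,0]>.35)&(W[...,0]<.51)&(W[...,1]>.05)&(W[...,1]<.21))
v,u=np.nonzero(y); q=np.array([world(c,a,d,.010) for a,d in zip(u,v)])[:,:2]*1000
print(len(q),cv2.minAreaRect(q.astype(np.float32)))
```

```text
230 ((431.282958984375, 128.1909637451172), (131.99598693847656, 63.11213684082031), 79.84734344482422)
```

Call:
shift_gripper:
  deltas: {"dx":[0.04,0.075,0.092,0.092,0.092,0.092,0.092,0.092],"dy":[-0.02,-0.035,-0.043,-0.043,-0.043,-0.043,-0.043,-0.043],"dz":[0,0,0,0,0.04,0.075,0.085,0.085],"spin":[0,0,0,0,0,0,0,0],"aperture":[0,0,0,0,0,0,0,0]}

```text
time_s: 5.52
tcp_pos: [0.4336, 0.1284, 0.0459]
ee_rot: [-179.9, 0.0, 78.2]
wrist_force: [0.8, -1.1, -0.1]
grip_width: 0.233
grasp_force: 62.3
```

Call:
shift_gripper:
  deltas: {"dx":[0,0,0],"dy":[0,0,0],"dz":[0.004,0.007,0.008],"spin":[0,0,0],"aperture":[0,0,0]}

```text
time_s: 5.9
tcp_pos: [0.434, 0.1296, 0.0388]
ee_rot: [179.9, -0.0, 78.3]
wrist_force: [0.0, 0.1, -0.1]
grip_width: 0.225
grasp_force: 62.3
```

```bash
python3 d.py .4327 .1294 .034 78.5
```

```text
d [-0.0005 -0.0013  0.0048] turn -0.2 t 5.9 rot [ 1.7994e+02 -2.0000e-02  7.8280e+01] J [ 13.5   3.3 128.3  -0.   48.4  25.2]
```

Lower to contact, release to a half opening, rise.

Call:
shift_gripper:
  deltas: {"dx":[0,0,0],"dy":[0,0,0],"dz":[0.002,0.004,0.004],"spin":[0,0,0],"aperture":[0,0,0]}

```text
time_s: 6.28
tcp_pos: [0.4341, 0.1296, 0.0372]
ee_rot: [-180.0, 0.0, 78.3]
wrist_force: [-8.9, -1.9, 23.9]
grip_width: 0.225
grasp_force: 65.7
```

Call:
shift_gripper:
  deltas: {"dx":[0,0,0,0,0,0,0],"dy":[0,0,0,0,0,0,0],"dz":[0,0,0,-0.02,-0.05,-0.1,-0.1],"spin":[0,0,0,0,0,0,0],"aperture":[0.5,0.5,0.5,0.6,0.6,0.6,0.6]}

```text
time_s: 7.15
tcp_pos: [0.4371, 0.1304, 0.1384]
ee_rot: [179.5, -0.2, 78.3]
wrist_force: [0.4, 0.1, 0.4]
grip_width: 0.599
grasp_force: 0.0
```

```bash
python3 d.py .465 -.1103 .13 66.2
```

```text
d [-0.23    0.0762  0.0082] turn 12.1 t 7.15 rot [179.55  -0.21  78.27] J [ 13.5  -4.7 123.7   0.   60.5  25.2]
```

To row units: 12 degrees / 114.5916 = 0.1047.

Call:
shift_gripper:
  deltas: {"dx":[-0.05,-0.1,-0.15,-0.2,-0.23,-0.23,-0.23],"dy":[0.015,0.032,0.05,0.065,0.075,0.075,0.075],"dz":[0,0,0,0,0,0,0],"spin":[0.0262,0.0524,0.0785,0.1047,0.1047,0.1047,0.1047],"aperture":[0.6,0.6,0.6,0.6,0.6,0.6,0.6]}

```text
time_s: 8.02
tcp_pos: [0.4594, -0.1104, 0.1331]
ee_rot: [-179.9, -0.0, 66.2]
wrist_force: [0.4, 0.4, 0.4]
grip_width: 0.605
grasp_force: 0.0
```

```bash
python3 d.py .465 -.1103 .036 66.2
```

Run:
```python
from h import *
c=snap('side','s2'); cv2.imwrite('pics/s2c.png',cv2.resize(c['image'][120:320,180:430,::-1],None,fx=2.4,fy=2.4))
```

```text
d [0.0023 0.0054 0.0971] turn 0.0 t 8.03 rot [-1.7986e+02 -1.0000e-02  6.6240e+01] J [-16.6  -2.  121.8   0.   60.3   7.2]
```

View pics/s2c.png

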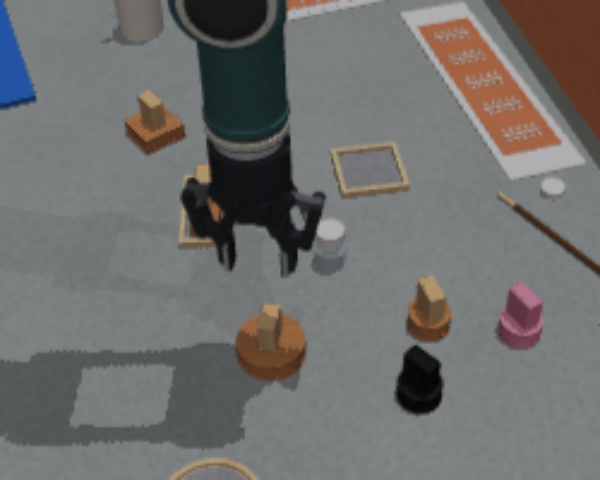

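The long block appears to be in its tray, partly hidden at crop (205,195). The gripper is above the large round block at (270,345).

Call:
shift_gripper:
  deltas: {"dx":[0.002,0.002,0.002,0.002,0.002,0.002,0.002,0.002],"dy":[0.005,0.005,0.005,0.005,0.005,0.005,0.005,0.005],"dz":[0.04,0.075,0.096,0.096,0.096,0.096,0.096,0.096],"spin":[0,0,0,0,0,0,0,0],"aperture":[0.6,0.6,0.6,0.6,0,0,0,0]}

```text
time_s: 9.07
tcp_pos: [0.4671, -0.1114, 0.0397]
ee_rot: [179.8, -0.0, 66.3]
wrist_force: [1.3, 1.8, 6.6]
grip_width: 0.223
grasp_force: 59.4
```

Call:
shift_gripper:
  deltas: {"dx":[0,0],"dy":[0,0],"dz":[0,0],"spin":[0,0],"aperture":[0,0]}

```text
time_s: 9.32
tcp_pos: [0.4671, -0.1114, 0.0398]
ee_rot: [179.8, -0.0, 66.3]
wrist_force: [-0.6, 1.4, 6.2]
grip_width: 0.221
grasp_force: 59.5
```

Call:
shift_gripper:
  deltas: {"dx":[0,0,0,0],"dy":[0,0,0,0],"dz":[-0.05,-0.09,-0.09,-0.09],"spin":[0,0,0,0],"aperture":[0,0,0,0]}

```text
time_s: 9.82
tcp_pos: [0.4648, -0.111, 0.1275]
ee_rot: [-179.9, 0.0, 66.3]
wrist_force: [-0.6, -0.4, -1.2]
grip_width: 0.22
grasp_force: 59.1
```

```bash
python3 d.py .3707 -.2834 .13 66.2
```

```text
d [-0.1957 -0.0167 -0.0024] turn 0.1 t 9.82 rot [-1.7993e+02  1.0000e-02  6.6260e+01] J [-16.4  -1.1 121.6  -0.   59.6   7.3]
```

Call:
shift_gripper:
  deltas: {"dx":[-0.04,-0.09,-0.14,-0.18,-0.196,-0.196,-0.196],"dy":[-0.003,-0.008,-0.012,-0.015,-0.017,-0.017,-0.017],"dz":[0,0,0,0,0,0,0],"spin":[0,0,0,0,0,0,0],"aperture":[0,0,0,0,0,0,0]}

```text
time_s: 10.7
tcp_pos: [0.3712, -0.2825, 0.1275]
ee_rot: [-179.9, -0.1, 66.3]
wrist_force: [0.8, 0.8, -0.3]
grip_width: 0.223
grasp_force: 59.1
```

```bash
python3 d.py .3707 -.2834 .045 66.2
```

```text
d [-0.0011 -0.      0.0825] turn 0.1 t 10.7 rot [-1.7992e+02 -6.0000e-02  6.6290e+01] J [-40.4  -2.3 122.8   0.   59.6 -16.7]
```

Call:
shift_gripper:
  deltas: {"dx":[-0.001,-0.001,-0.001,-0.001,-0.001,-0.001,-0.001],"dy":[0,0,0,0,0,0,0],"dz":[0.03,0.06,0.08,0.08,0.083,0.084,0.084],"spin":[0,0,0,0,0,0,0],"aperture":[0,0,0,0,0,0,0]}

```text
time_s: 11.58
tcp_pos: [0.3714, -0.285, 0.045]
ee_rot: [179.9, 0.0, 66.3]
wrist_force: [-0.2, -0.3, -1.3]
grip_width: 0.225
grasp_force: 59.0
```

```bash
python3 d.py .3707 -.2834 .0437 66.2
```

```text
d [ 0.0012 -0.0013  0.0013] turn 0.1 t 11.57 rot [1.7992e+02 2.0000e-02 6.6270e+01] J [-40.6   4.3 126.4   0.   49.3 -16.8]
```

Call:
shift_gripper:
  deltas: {"dx":[0,0],"dy":[0,0],"dz":[0.002,0.002],"spin":[0,0],"aperture":[0,0]}

```text
time_s: 11.82
tcp_pos: [0.3713, -0.2852, 0.0437]
ee_rot: [179.9, 0.0, 66.3]
wrist_force: [-2.4, 2.1, 7.8]
grip_width: 0.22
grasp_force: 60.1
```

Call:
shift_gripper:
  deltas: {"dx":[0,0,0,0,0,0,0],"dy":[0,0,0,0,0,0,0],"dz":[0,0,0,-0.02,-0.05,-0.09,-0.09],"spin":[0,0,0,0,0,0,0],"aperture":[0.5,0.5,0.5,0.6,0.6,0.6,0.6]}

```text
time_s: 12.7
tcp_pos: [0.3731, -0.2866, 0.1359]
ee_rot: [179.6, 0.1, 66.3]
wrist_force: [-0.1, 0.0, -0.5]
grip_width: 0.604
grasp_force: 0.0
```

```bash
python3 d.py .6448 -.1165 .13 94
```

```text
d [0.2651 0.1802 0.0066] turn -27.7 t 12.7 rot [1.7959e+02 1.2000e-01 6.6260e+01] J [-40.6  -2.8 122.3   0.   60.1 -16.8]
```

To row units: -27.7 degrees / 114.5916 = -0.2417.

Call:
shift_gripper:
  deltas: {"dx":[0.045,0.09,0.135,0.18,0.22,0.265,0.267,0.267],"dy":[0.03,0.06,0.09,0.12,0.15,0.18,0.181,0.181],"dz":[0,0,0,0,0,0,0,0],"spin":[-0.0436,-0.0873,-0.1396,-0.192,-0.2417,-0.2417,-0.2417,-0.2417],"aperture":[0.6,0.6,0.6,0.6,0.6,0.6,0.6,0.6]}

```text
time_s: 13.7
tcp_pos: [0.6428, -0.1128, 0.1305]
ee_rot: [-179.8, -0.0, 94.0]
wrist_force: [-0.9, 0.5, 0.6]
grip_width: 0.602
grasp_force: 0.0
```

```bash
python3 d.py .6448 -.1165 .036 94
```

Run:
```python
from h import *
c=snap('top','t3'); cv2.imwrite('pics/t3c.png',cv2.resize(c['image'][130:290,225:485,::-1],None,fx=3,fy=3))
```

```text
d [-0.0039  0.002   0.0945] turn 0.0 t 13.7 rot [-1.7982e+02 -3.0000e-02  9.4020e+01] J [-12.1  17.2 100.3  -0.   62.7 -16.1]
```

View pics/t3c.png

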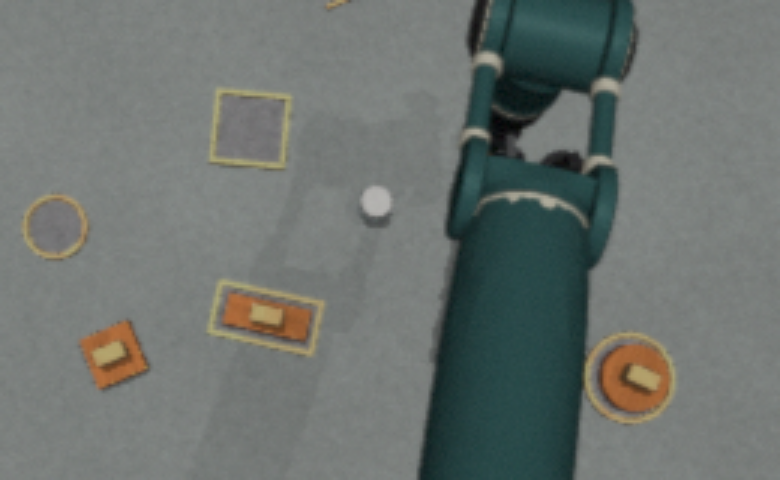

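The long block (crop (267,316)) and the large round block (637,378) both lie centred in their trays. Next is the small round block.

Call:
shift_gripper:
  deltas: {"dx":[-0.003,-0.003,-0.003,-0.003,-0.003,-0.003,-0.003,-0.003],"dy":[0.001,0.001,0.001,0.001,0.001,0.001,0.001,0.001],"dz":[0.04,0.075,0.094,0.094,0.094,0.094,0.094,0.094],"spin":[0,0,0,0,0,0,0,0],"aperture":[0.6,0.6,0.6,0.6,0,0,0,0]}

```text
time_s: 14.75
tcp_pos: [0.6466, -0.1163, 0.0403]
ee_rot: [179.8, 0.1, 94.0]
wrist_force: [-0.3, 0.2, 7.0]
grip_width: 0.217
grasp_force: 61.3
```

Call:
shift_gripper:
  deltas: {"dx":[0,0],"dy":[0,0],"dz":[0,0],"spin":[0,0],"aperture":[0,0]}

```text
time_s: 15.0
tcp_pos: [0.6466, -0.1163, 0.0403]
ee_rot: [179.8, 0.1, 94.0]
wrist_force: [-0.9, 0.3, 6.4]
grip_width: 0.22
grasp_force: 61.3
```

Call:
shift_gripper:
  deltas: {"dx":[0,0,0,0],"dy":[0,0,0,0],"dz":[-0.05,-0.09,-0.09,-0.09],"spin":[0,0,0,0],"aperture":[0,0,0,0]}

```text
time_s: 15.5
tcp_pos: [0.6446, -0.1158, 0.1278]
ee_rot: [-180.0, -0.0, 94.0]
wrist_force: [-0.2, -0.4, -0.5]
grip_width: 0.219
grasp_force: 60.5
```

```bash
python3 d.py .5346 .3733 .13 94
```

```text
d [ 0.4955 -0.0759 -0.002 ] turn -0.0 t 15.5 rot [-1.7996e+02 -1.0000e-02  9.3980e+01] J [-12.4  17.5 100.2   0.   62.3 -16.3]
```

Call:
shift_gripper:
  deltas: {"dx":[0.04,0.1,0.16,0.22,0.28,0.34,0.4,0.45],"dy":[-0.006,-0.015,-0.024,-0.033,-0.043,-0.052,-0.061,-0.069],"dz":[0,0,0,0,0,0,0,0],"spin":[0,0,0,0,0,0,0,0],"aperture":[0,0,0,0,0,0,0,0]}

```text
time_s: 16.5
tcp_pos: [0.5428, 0.3296, 0.1256]
ee_rot: [-179.8, 0.1, 94.0]
wrist_force: [-0.0, -0.1, -1.1]
grip_width: 0.221
grasp_force: 60.5
```

Call:
shift_gripper:
  deltas: {"dx":[0.035,0.044,0.044,0.044],"dy":[-0.005,-0.007,-0.007,-0.007],"dz":[0,0,0,0],"spin":[0,0,0,0],"aperture":[0,0,0,0]}

```text
time_s: 17.0
tcp_pos: [0.5351, 0.37, 0.1274]
ee_rot: [-179.9, 0.1, 93.9]
wrist_force: [0.1, 0.3, -0.1]
grip_width: 0.22
grasp_force: 60.5
```

```bash
python3 d.py .5346 .3733 .046 94
```

```text
d [ 0.0034 -0.0002  0.0814] turn -0.1 t 17.0 rot [-1.7993e+02  7.0000e-02  9.3910e+01] J [ 32.5  17.1 100.7  -0.   62.2  28.6]
```

Call:
shift_gripper:
  deltas: {"dx":[0.003,0.003,0.003,0.003,0.003,0.003],"dy":[0,0,0,0,0,0],"dz":[0.03,0.06,0.08,0.08,0.082,0.082],"spin":[0,0,0,0,0,0],"aperture":[0,0,0,0,0,0]}

```text
time_s: 17.75
tcp_pos: [0.5357, 0.3749, 0.0474]
ee_rot: [179.9, -0.0, 94.0]
wrist_force: [-0.1, 0.2, -1.2]
grip_width: 0.224
grasp_force: 60.8
```

```bash
python3 d.py .5346 .3733 .0442 94
```

```text
d [-0.0015 -0.0012  0.0032] turn -0.0 t 17.75 rot [ 1.7991e+02 -5.0000e-02  9.3960e+01] J [ 32.8  22.2 103.4  -0.   54.3  28.8]
```

Call:
shift_gripper:
  deltas: {"dx":[-0.001,-0.001],"dy":[0,0],"dz":[0.003,0.004],"spin":[0,0],"aperture":[0,0]}

```text
time_s: 18.0
tcp_pos: [0.536, 0.3742, 0.0442]
ee_rot: [179.9, -0.1, 94.0]
wrist_force: [-2.3, -1.5, 9.0]
grip_width: 0.222
grasp_force: 62.2
```

Call:
shift_gripper:
  deltas: {"dx":[0,0,0,0,0,0,0],"dy":[0,0,0,0,0,0,0],"dz":[0,0,0,-0.02,-0.05,-0.09,-0.09],"spin":[0,0,0,0,0,0,0],"aperture":[0.5,0.5,0.5,0.6,0.6,0.6,0.6]}

```text
time_s: 18.88
tcp_pos: [0.5383, 0.3757, 0.1388]
ee_rot: [179.5, -0.3, 94.0]
wrist_force: [0.4, 0.5, -0.3]
grip_width: 0.598
grasp_force: 0.0
```

```bash
python3 d.py .3885 .3018 .13 113.5
```

```text
d [-0.0634 -0.1546  0.0071] turn -19.5 t 18.88 rot [179.48  -0.29  93.97] J [ 32.7  16.7 100.   -0.   62.7  28.8]
```

To row units: -19.5 degrees / 114.5916 = -0.1702.

Call:
shift_gripper:
  deltas: {"dx":[-0.02,-0.04,-0.061,-0.061,-0.061,-0.061],"dy":[-0.05,-0.1,-0.151,-0.151,-0.151,-0.151],"dz":[0,0,0.002,0.002,0.002,0.002],"spin":[-0.0698,-0.1396,-0.1702,-0.1702,-0.1702,-0.1702],"aperture":[0.6,0.6,0.6,0.6,0.6,0.6]}

```text
time_s: 19.62
tcp_pos: [0.3903, 0.3033, 0.1313]
ee_rot: [179.9, -0.0, 113.4]
wrist_force: [-0.2, 0.2, -0.1]
grip_width: 0.599
grasp_force: 0.0
```

```bash
python3 d.py .3885 .3018 .036 113.5
```

```text
d [-0.0007 -0.0025  0.0953] turn -0.1 t 19.62 rot [ 1.7987e+02 -2.0000e-02  1.1345e+02] J [ 35.    0.4 119.7  -0.   59.8  11.5]
```

Call:
shift_gripper:
  deltas: {"dx":[0,0,0,0,0,0,0,0],"dy":[-0.001,-0.001,-0.001,-0.001,-0.001,-0.001,-0.001,-0.001],"dz":[0.04,0.075,0.094,0.094,0.094,0.094,0.094,0.094],"spin":[0,0,0,0,0,0,0,0],"aperture":[0.6,0.6,0.6,0.6,0,0,0,0]}

```text
time_s: 20.62
tcp_pos: [0.389, 0.3028, 0.0378]
ee_rot: [179.8, -0.0, 113.5]
wrist_force: [1.5, 0.3, 5.7]
grip_width: 0.229
grasp_force: 59.5
```

Call:
shift_gripper:
  deltas: {"dx":[0,0],"dy":[0,0],"dz":[0,0],"spin":[0,0],"aperture":[0,0]}

```text
time_s: 20.88
tcp_pos: [0.389, 0.3028, 0.0377]
ee_rot: [179.8, -0.0, 113.5]
wrist_force: [1.6, -0.1, 6.2]
grip_width: 0.224
grasp_force: 59.5
```

Call:
shift_gripper:
  deltas: {"dx":[0,0,0,0],"dy":[0,0,0,0],"dz":[-0.05,-0.09,-0.09,-0.09],"spin":[0,0,0,0],"aperture":[0,0,0,0]}

```text
time_s: 21.38
tcp_pos: [0.3869, 0.3013, 0.1255]
ee_rot: [-179.9, 0.0, 113.5]
wrist_force: [-0.2, 0.4, -1.9]
grip_width: 0.218
grasp_force: 58.9
```

```bash
python3 d.py .652 .1507 .13 85.2
```

```text
d [-0.2437  0.1832 -0.0047] turn 28.3 t 21.38 rot [-1.7992e+02  1.0000e-02  1.1347e+02] J [ 35.    0.5 120.3   0.   59.3  11.5]
```

To row units: 28.3 degrees / 114.5916 = 0.247.

Call:
shift_gripper:
  deltas: {"dx":[-0.04,-0.08,-0.12,-0.16,-0.2,-0.23,-0.243,-0.243],"dy":[0.03,0.06,0.09,0.12,0.15,0.173,0.183,0.183],"dz":[0,0,0,0,0,0,0,0],"spin":[0.0436,0.0873,0.1396,0.192,0.2443,0.247,0.247,0.247],"aperture":[0,0,0,0,0,0,0,0]}

```text
time_s: 22.38
tcp_pos: [0.6515, 0.1513, 0.1243]
ee_rot: [-179.8, 0.0, 85.1]
wrist_force: [-0.6, 0.1, -0.2]
grip_width: 0.222
grasp_force: 59.0
```

Call:
shift_gripper:
  deltas: {"dx":[0,0],"dy":[0,0],"dz":[0,0],"spin":[0,0],"aperture":[0,0]}

```text
time_s: 22.62
tcp_pos: [0.651, 0.1527, 0.1261]
ee_rot: [-179.9, 0.0, 85.2]
wrist_force: [-0.4, -0.6, -0.8]
grip_width: 0.222
grasp_force: 59.0
```

```bash
python3 d.py .652 .1507 .0436 85.2
```

```text
d [-0.0019  0.0012  0.0825] turn 0.0 t 22.62 rot [-179.94    0.     85.24] J [11.1 19.  98.4  0.  62.6 15.8]
```

Run:
```python
from h import *
c=snap('side','s5'); cv2.imwrite('pics/s5c.png',cv2.resize(c['image'][80:280,200:450,::-1],None,fx=2.4,fy=2.4))
```

```text
(no output)
```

View pics/s5c.png

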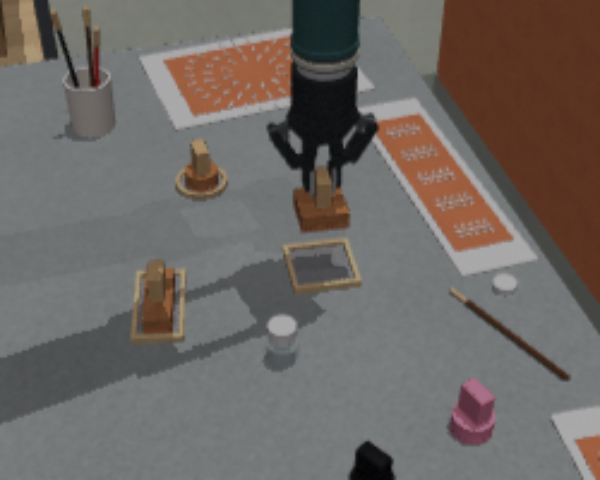

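The small round block is seated in its tray at crop (202,180). The square block, held at (322,205), is lined up with its tray at (322,265).

Call:
shift_gripper:
  deltas: {"dx":[-0.002,-0.002,-0.002,-0.002,-0.002,-0.002],"dy":[0.001,0.001,0.001,0.001,0.001,0.001],"dz":[0.03,0.06,0.08,0.08,0.082,0.082],"spin":[0,0,0,0,0,0],"aperture":[0,0,0,0,0,0]}

```text
time_s: 23.42
tcp_pos: [0.6543, 0.15, 0.0458]
ee_rot: [179.9, -0.0, 85.2]
wrist_force: [0.8, 0.2, -1.3]
grip_width: 0.225
grasp_force: 59.0
```

```bash
python3 d.py .652 .1507 .0417 85.2
```

```text
d [ 0.0005 -0.0023  0.0041] turn -0.0 t 23.43 rot [ 1.7986e+02 -4.0000e-02  8.5170e+01] J [ 10.8  23.9 101.2   0.   54.8  15.6]
```

Call:
shift_gripper:
  deltas: {"dx":[0,0,0],"dy":[-0.001,-0.001,-0.001],"dz":[0.003,0.004,0.004],"spin":[0,0,0],"aperture":[0,0,0]}

```text
time_s: 23.8
tcp_pos: [0.6528, 0.15, 0.0418]
ee_rot: [179.9, -0.0, 85.2]
wrist_force: [-2.8, -0.5, 6.0]
grip_width: 0.224
grasp_force: 59.7
```

Call:
shift_gripper:
  deltas: {"dx":[0,0,0,0,0,0,0,0],"dy":[0,0,0,0,0,0,0,0],"dz":[0,0,0,-0.02,-0.05,-0.11,-0.15,-0.15],"spin":[0,0,0,0,0,0,0,0],"aperture":[0.5,0.5,0.5,0.6,0.6,0.6,0.6,0.6]}

```text
time_s: 24.8
tcp_pos: [0.6558, 0.1506, 0.1979]
ee_rot: [179.4, -0.2, 85.2]
wrist_force: [0.3, -0.3, 0.6]
grip_width: 0.601
grasp_force: 0.0
```

Call:
shift_gripper:
  deltas: {"dx":[-0.06,-0.12,-0.18,-0.24,-0.3,-0.3,-0.3,-0.3],"dy":[0,0,0,0,0,0,0,0],"dz":[0,0,0,0,0,0,0,0],"spin":[0,0,0,0,0,0,0,0],"aperture":[0.6,0.6,0.6,0.6,0.6,0.6,0.6,0.6]}

```text
time_s: 25.8
tcp_pos: [0.6268, -0.1475, 0.19]
ee_rot: [-180.0, -0.0, 85.3]
wrist_force: [0.4, 0.9, -0.6]
grip_width: 0.6
grasp_force: 0.0
```

Run:
```python
from h import *
from meas import measure
c=snap('top','t6'); cv2.imwrite('pics/t6c.png',cv2.resize(c['image'][130:290,150:485,::-1],None,fx=2.35,fy=2.35))
for k,cen in {'large':(437,256),'small':(243,205),'square':(308,173),'long':(314,236)}.items():
    W,m,b=measure(c,cen,20); q=W[b&(W[...,2]>.055)&(W[...,2]<.08)]; r=W[b&(W[...,2]>.019)&(W[...,2]<.035)]
    print(k,len(q),q.mean(0).round(4) if len(q) else '',np.median(r[:,2]),cv2.minAreaRect((r[:,:2]*1000).astype(np.float32)))
c=snap('side','s6'); cv2.imwrite('pics/s6c.png',cv2.resize(c['image'][80:380,200:450,::-1],None,fx=2,fy=2))
```

```text
large 67 [ 0.371  -0.2837  0.0669] 0.026998971477560918 ((371.1191711425781, -293.1890563964844), (56.24896240234375, 70.74407958984375), 89.48744201660156)
small 68 [0.5366 0.374  0.0663] 0.028491972721795933 ((534.7468872070312, 371.8273620605469), (41.530548095703125, 46.83701705932617), 88.62165069580078)
square 65 [0.652  0.1505 0.0664] 0.027153981473900024 ((652.81640625, 150.31814575195312), (59.70158386230469, 60.167945861816406), 84.7256088256836)
long 66 [0.4338 0.1295 0.0672] 0.027261023373333693 ((433.0696105957031, 124.90187072753906), (105.10977172851562, 37.392948150634766), 80.18936157226562)
```

View pics/t6c.png

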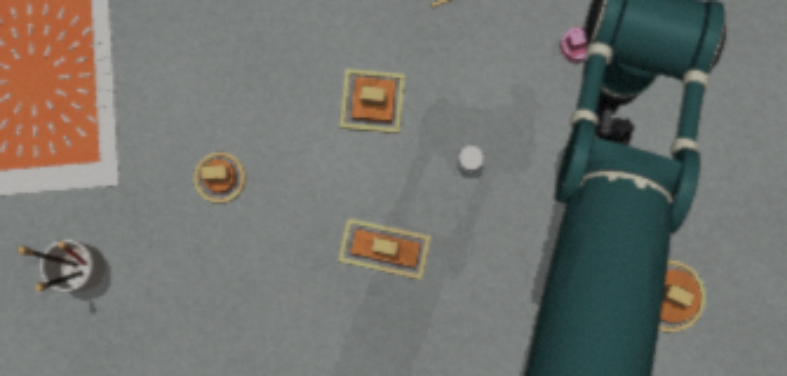

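View pics/s6c.png

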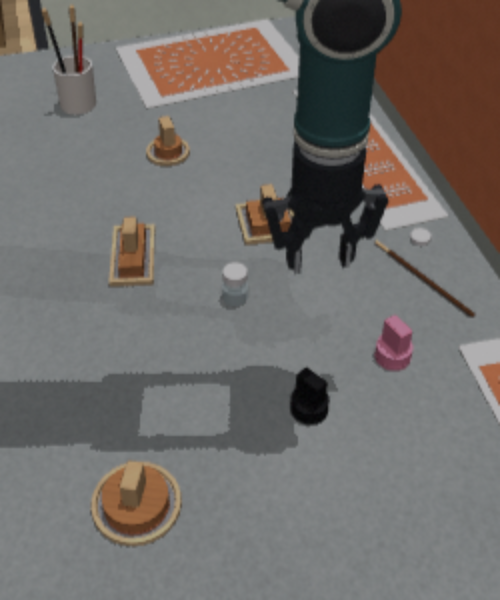

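The final pictures show all four blocks inside their rims: square (top crop (373,97)), small round (218,176), long (385,248) and large round (678,296). Their tops are at about 27 mm and the handles at about 67 mm, so they lie flat on the felt. The jar and the pot have not moved.

```bash
python3 -c "
from station import *
print(finish_job())"
```

```text
the job is handed in; nothing more can be done
None
```

All four blocks are in their matching trays, handle up and flat on the felt, the paint jar and brush pot were left where they stood, and the job was handed in at about 26 s of the 112 s allowed.

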